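# Open the child-resistant cap of the resist bottle

### The job

Open the resist bottle that stands in the clamp stand: press its child-resistant cap down and, keeping it pressed, turn it counter-clockwise until it is free, then lift it off. Set the cap down upright on the floor of the low square tray, not dropping it, and let go. Do not force it: press and twist together may never load the bottle's neck with more than 50 N, and leave the other things on the bench alone.

Things in the scene. Friction and masses are not known exactly. Their poses are not given: they have to be found in the camera images.
- bottle: amber bottle, 62 mm across, in a bolted-down clamp stand (cannot move or turn). Origin: centre of the underside of the stand's 110 x 110 x 12 mm base plate, on the bottle's axis; z up. Sloping shoulder below 108 mm; clamp ring 76 mm across at 52 to 64 mm, its screw reaching 53 mm out. Neck 26 mm across, to 135 mm.
- neck_top (a point): centre of the mouth, on the bottle's axis, 135 mm above its origin. Three glass lugs and stops stick out of the neck inside the cap. The mouth carries a springy liner that pushes the closed cap up with about 6 N and gives 3 mm more (3 N per mm) when pressed. Press and twist may not load the neck with over 50 N (all contact forces added up): 15 N of press leaves 0.25 N m of twist on the stop.
- cap: ribbed aluminium child-resistant cap, 45 mm across, 31.5 mm tall, 90 to 140 g. Origin: centre of its lower rim, 120 mm above the bottle's origin while closed; z up its axis. It is hooked under the neck's lugs until turned 20 to 55 deg counter-clockwise (from above); 35 to 70 deg from its start it meets a hard stop, and there it lifts straight off.
- cap_top (a point): centre of the top of the cap's outer shell, 31.5 mm above the cap's origin. Turned without pressing, the shell only ratchets idly round. Pressed, it sinks on a spring: 2 N to start, 7 N at 2.5 mm (teeth begin to mesh), 12 N at 5 mm (bottom). Hold 10 to 18 N while turning; the teeth bite after 0 to 30 deg of idle turn, then about 0.05 to 0.12 N m; 0.18 N m is the stop: turn no further.
- tray: low square dark steel tray, 160 x 160 mm outside, lip 10 mm high and 3 mm thick, floor 3 mm above the origin, bolted down. Origin: centre of its underside on the bench; sides along its x and y axes.
- vial: bystander, leave alone: small amber bottle with a plain black cap, 38 mm across and 85 mm tall. Origin: centre of its underside.
- wafer_dish: bystander, leave alone: clear round dish holding a dark wafer, 62 mm across and 14 mm tall. Origin: centre of its underside.
- beaker: bystander, leave alone: clear open beaker, 68 mm across and 85 mm tall. Origin: centre of its underside.
- driver: bystander, leave alone: screwdriver lying down, handle towards its -x end. Origin: centre of its underside.
- brush: bystander, leave alone: brush lying down, handle towards its -x end. Origin: centre of its underside.

How it is judged (in metres and radians):
On the way, in this order (a step that is already met when the one before it is completed fails the run):
1. the cap has been lifted clear of the bottle's neck, held by the fingers (z of cap in the frame of bottle above 0.145 m and contact force between the fingers and cap above 0.5 N), for 0.1 s.
2. the cap stands on the tray while the fingers still hold it (set down, not dropped) (contact force between cap and tray above 0.05 N and contact force between the fingers and cap above 0.5 N and angle between cap's own z axis and vertical below 0.25 rad), for 0.04 s.
At the end, for the whole second after the job is handed in: The cap stands upright (within 0.1 rad), mouth down, at rest and released on the tray's floor (its origin below 8 mm above the bench, its centre within 65 mm of the tray's centre along both tray axes) (x of cap in the frame of tray between -0.065 and 0.065 m and y of cap in the frame of tray between -0.065 and 0.065 m and height (world z) of cap below 0.008 m and angle between cap's own z axis and vertical below 0.1 rad and linear speed of cap below 0.02 m/s and contact force between the fingers and cap below 0.01 N); the robot touches nothing.
It fails at once if the bottle's neck is loaded with more than 50 N by the cap (contact force between cap and bottle above 50 N).
It fails at once if a bystander is moved by more than 30 mm (distance of any of vial, wafer_dish, beaker, driver, brush from where it was at the start of the episode above 0.03 m).
It also fails if it takes over 72 s, if anything falls off the work surface, if the arm or the gripper's body presses on something with over 40 N, if the wrist force passes 120 N, or if a joint passes its speed limit or range.

### The arm

A 6-joint arm with a two-finger parallel gripper is mounted at the origin on the work surface. World frame = base frame: x ahead of the robot, y to its left, z up, the work surface at z = 0. Lengths are in mm, angles in rad, forces in N, time in s.
With the tool pointing down it reaches from about 350 to 875 mm from the base axis. Payload 4.2 kg.
Tool frame: the origin (TCP) lies at the very end of the fingers, on their centre line; the grasp point (between the pads) lies 19 mm behind it; z points along the fingers, y is the line along which they close (so a half turn about z gives the same grasp; the last joint's range is limited). The gripper opens to 85 mm and grips with 20 to 120 N. Pads are 22 mm wide; open, the fingers measure 114 mm over their backs; the gripper's body (76 mm by 85 mm) begins 54 mm behind the grasp point. The pads swing forward as they close: fully open they stand 13 mm farther back than shut.
Start: joints at [1.407, 0.385, 0.008, 0, -1.194, -0.259], TCP at [256.414, 569.957, 231.312] pointing down, gripper open.
Joint ranges: [-3.14, 3.14], [-1.21, 2.06], [-1.07, 1.41], [-3.16, 2.05], [-2.99, -0.16], [-3.1, 3.1]. Speed limits (rad/s): [2.79, 2.79, 3.14, 3.14, 3.14, 3.14].

### API

Orientations are given as a unit quaternion [x, y, z, w].
In Python, from bench import arm gives the robot as it stands. The module is installed in compiled form; this text tells all that it offers.
- The arm moves only by the tool drive_tool, never from a script. Its argument "targets" is a list of rows, each a list of 5 numbers: the closure, from -1 (fully open) to 1 (shut), then the shift along the tool's x, y, z in mm, then the turn about the tool's z in degrees. In form: [[grip, tx, ty, tz, roll], ...]. A call has 1 to 12 rows; each row is the pose to reach, as a shift and turn from the pose commanded when the call began, along the tool's axes at that moment; what a row does not reach only later rows make up. A row lasts 1/10 s, in which the tool goes at most 50 mm and 8.59 degrees, less where a joint would pass 70% of its speed; a pose out of reach is approached as far as the arm can. A call with a gripper value outside its range is refused whole. The fingers move at their own pace and stop on an object; the grip force is fixed at half the most. Time passes only in rows, so rows that repeat a pose let the fingers close. It gives the time, the measured TCP pose, the force, the opening and the grip force at its end, in the units of the state.
- arm.read_state(): the state, without advancing time (a new reading comes with each control period).
- arm.get_image(name): name is "scene" or "side" or "wrist"; returns the picture (420x560x3 uint8, blue, green, red); there is no depth.
- arm.camera_params(name): a dict with "fov_y" (degrees; the focal length in pixels is half the picture's height over the tangent of half this angle, whatever the lens; pixels are square), "cx", "cy" (the principal point, pixels), "rvec" (rotation vector, rad) and "tvec" (3), from world to camera coordinates, as OpenCV has them; the wrist camera has in their place "tool_from_camera" (4x4, takes a point from camera to tool coordinates, whose origin is the TCP and whose axes are the flange's). Camera axes: x right, y down, z forward; pixel columns grow to the right and rows downward; lengths in mm; the calibration is good to about 2 mm. A picture is of the moment at which its call begins: read the wrist's pose just before it. camera_params takes no time and is no camera call.
- arm.job_done(): hands the job in; it is judged then, once.
The state is a dict: "clock": time; "joints": joint angles; "joint_vel": joint speeds; "joint_efforts": joint torques, N m; "position": TCP position; "ee_rot": TCP orientation; "contact_force": force on the tool from outside, world axes, zero at the start; "wrist_torque": the same for the moment, N m; "gripper_width": finger opening in mm; "grasp_force": force on a finger pad.
Only numpy, scipy, OpenCV 4.12 (cv2) and the standard library are available. Lean on these libraries where they do the work, as an engineer would, in place of code of your own. Each camera call takes 0.05 s, during which the arm holds its last target. There are 200 camera calls.

## Working session

There is one attempt and no reset: what is moved stays moved. The work goes in short steps, Python scripts to look and compute and a tool call to move; the robot and the scene stay as the last step left them, time stands still between calls to the robot, and variables do not carry over. Pictures are saved under pics/ and viewed, at most 10 in all, crops included, and the job is handed in when it is done.

Besides the shell and the picture viewer there is one more tool, called after "Emit:" by a JSON object that holds its "api" and its "payload", one argument or row to a line. drive_tool: Moves the arm, as the interface text tells. Its arguments: {"type":"object","properties":{"targets":{"type":"array","items":{"type":"array","items":{"type":"number"}}}},"required":["targets"]}

```bash
mkdir -p pics; python3 - <<'E'
from bench import arm
import cv2,numpy as np
s=arm.read_state();print(s)
a=[]
for n in("scene","side"):
    im=arm.get_image(n);cv2.imwrite(f"pics/{n}0.png",im);print(n,arm.camera_params(n))
print(arm.camera_params("wrist"))
cv2.imwrite("pics/wrist0.png",arm.get_image("wrist"))
E
```

```text
{'clock': 0.0, 'joints': array([ 1.40660077e+00,  3.85522181e-01,  6.63179287e-03, -4.84389526e-04,
       -1.19398489e+00, -2.58603184e-01]), 'joint_vel': array([-0.00039052, -0.00057844, -0.00055994,  0.00156416,  0.0021079 ,
       -0.00177648]), 'joint_efforts': array([ 7.40584692e-04, -3.92286229e+01,  1.88398612e+01,  4.18615490e+00,
       -4.66428770e-03,  7.49506825e-06]), 'position': array([256.19247114, 569.44533832, 230.24682774]), 'ee_rot': array([ 9.77718939e-01, -2.09915567e-01, -1.75810580e-04,  1.04893841e-03]), 'contact_force': array([0.62446238, 0.33025698, 0.55638387]), 'wrist_torque': array([ 0.03534727, -0.00339601,  0.03366751]), 'grasp_force': 0.0, 'gripper_width': 85.35498078668147}
scene {'fov_y': 51.05699714493071, 'cx': 282.75590274789823, 'cy': 215.5032604492426, 'rvec': array([ 1.7392832 ,  1.87904745, -0.68046704]), 'tvec': array([  38.65436484, -340.94819241, 1511.02505474])}
side {'fov_y': 54.35332319733109, 'cx': 279.7099964968009, 'cy': 208.94599443420208, 'rvec': array([ 2.22575548, -0.72014369,  0.33508166]), 'tvec': array([-450.4630654 ,  302.20348953,  997.75241032])}
{'fov_y': 68.77671916888752, 'cx': 280.51356165704766, 'cy': 207.91889540875727, 'tool_from_camera': array([[-7.98389320e-04, -9.65267487e-01, -2.61262400e-01,
         6.61031962e+01],
       [ 9.99999644e-01, -8.42429324e-04,  5.65737796e-05,
         4.44466328e-01],
       [-2.74703937e-04, -2.61262262e-01,  9.65267815e-01,
        -1.43122189e+02],
       [ 0.00000000e+00,  0.00000000e+00,  0.00000000e+00,
         1.00000000e+00]])}
```

View pics/scene0.png

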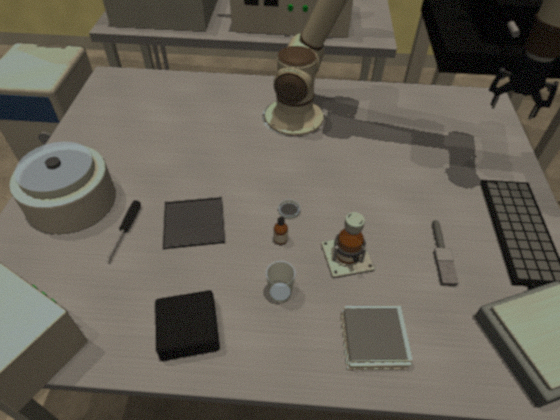

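View pics/side0.png

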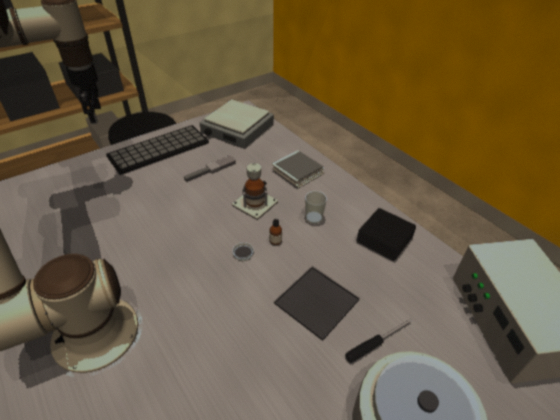

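The scene view shows the capped bottle (cap about (354,222), base about (348,257)) and the tray at (194,222). The side view has the cap at (254,172) and the tray at (317,302). I'll measure both by masks and rays.

```bash
cat > h.py <<'E'
import cv2,numpy as np
from scipy.spatial.transform import Rotation as R
from bench import arm
def cam(n,s=None):
    p=arm.camera_params(n);f=210/np.tan(np.radians(p['fov_y']/2));K=np.array([[f,0,p['cx']],[0,f,p['cy']],[0,0,1]])
    if n=="wrist":
        T=p['tool_from_camera'];Rt=R.from_quat(s['ee_rot']).as_matrix()
        return K,Rt@T[:3,:3],s['position']+Rt@T[:3,3]
    Rm=cv2.Rodrigues(p['rvec'])[0];return K,Rm.T,-Rm.T@p['tvec']
def ray(c,uv):
    K,Rw,o=c;d=Rw@np.linalg.solve(K,[*uv,1]);return o,d/np.linalg.norm(d)
def plane(c,uv,z):
    o,d=ray(c,uv);return o+d*(z-o[2])/d[2]
def tri(c1,u1,c2,u2):
    A=[];b=[]
    for c,u in((c1,u1),(c2,u2)):
        o,d=ray(c,u);P=np.eye(3)-np.outer(d,d);A.append(P);b.append(P@o)
    return np.linalg.lstsq(np.vstack(A),np.hstack(b),rcond=None)[0]
def proj(c,p):
    K,Rw,o=c;q=K@(Rw.T@(np.asarray(p)-o));return q[:2]/q[2]
E
python3 - <<'E'
from h import *
cs,cd=cam("scene"),cam("side")
print("cap",tri(cs,(354,222),cd,(254,172)),plane(cs,(354,219),151),plane(cd,(254,168),151))
print("base",tri(cs,(348,257),cd,(255,202)))
for n,c,box in(("scene",cs,(150,185,240,260)),("side",cd,(265,255,370,345))):
    im=cv2.imread(f"pics/{n}0.png");x0,y0,x1,y1=box;g=cv2.cvtColor(im,6)[y0:y1,x0:x1]
    t,m=cv2.threshold(cv2.GaussianBlur(g,(3,3),0),0,255,cv2.THRESH_BINARY_INV+cv2.THRESH_OTSU)
    k=max(cv2.findContours(m,0,2)[0],key=cv2.contourArea)
    q=cv2.approxPolyDP(k,8,True)[:,0]+[x0,y0];P=np.array([plane(c,p,8) for p in q]);print(n,q.tolist(),P.round(0)[:,:2].tolist(),P.mean(0))
E
```

```text
cap [576.81586456 164.77671734 135.81207226] [579.04117185 164.08887413 151.        ] [577.41890007 162.17633802 151.        ]
base [581.52523112 169.43248445   4.71107839]
scene [[221, 197], [166, 201], [163, 249], [224, 243]] [[405.0, -186.0], [434.0, -336.0], [598.0, -304.0], [566.0, -152.0]] [ 500.99957614 -244.40176371    8.        ]
side [[311, 267], [274, 303], [322, 340], [359, 298]] [[556.0, -153.0], [402.0, -189.0], [434.0, -342.0], [592.0, -307.0]] [ 495.78498995 -247.42975056    8.        ]
```

Emit:
{"api": "drive_tool", "payload": {
  "targets": [
    [-1, 40, 20, 0, 0],
    [-1, 80, 41, 0, 0],
    [-1, 120, 62, 0, 0],
    [-1, 160, 83, 0, 0],
    [-1, 200, 104, 0, 0],
    [-1, 240, 125, 0, 0],
    [-1, 280, 145, 0, 0],
    [-1, 320, 166, 0, 0],
    [-1, 360, 186, 0, 0],
    [-1, 400, 207, 0, 0],
    [-1, 440, 228, 0, 0],
    [-1, 460, 238, 0, 0]
  ]
}}

```text
clock: 1.35
position: [579.6, 161.3, 230.8]
ee_rot: [0.977, -0.211, -0.0, 0.0]
contact_force: [-1.1, 0.5, 0.8]
gripper_width: 85.3
grasp_force: 0.0
```

Emit:
{"api": "drive_tool", "payload": {
  "targets": [
    [-1, 0, 0, 0, 0],
    [-1, 0, 0, 0, 0],
    [-1, 0, 0, 0, 0],
    [-1, 0, 0, 0, 0]
  ]
}}

```text
clock: 1.75
position: [577.7, 165.2, 231.4]
ee_rot: [0.978, -0.209, -0.0, -0.0]
contact_force: [-0.6, -0.4, -0.2]
gripper_width: 85.5
grasp_force: 0.0
```

```bash
python3 - <<'E'
from h import *
s=arm.read_state();im=arm.get_image("wrist");cv2.imwrite("pics/w1.png",im)
print(s['joints'],s['position'],s['ee_rot'],s['contact_force'],s['wrist_torque'])
c=cam("wrist",s);print(proj(c,(578,163,151.5)),proj(c,(578,163,0)))
E
```

```text
[ 5.47637558e-01  3.43558276e-01 -5.41001424e-02 -1.23662508e-04
 -1.17308178e+00  6.02060937e-01] [577.66189818 165.15960621 231.42369651] [ 9.77911333e-01 -2.09020143e-01 -1.88205206e-05 -6.06882927e-05] [-0.59881546 -0.43169043 -0.17711532] [-0.03586861  0.02852222  0.01341203]
[282.34806653 213.70132958] [281.61926986 179.37285041]
```

View pics/w1.png

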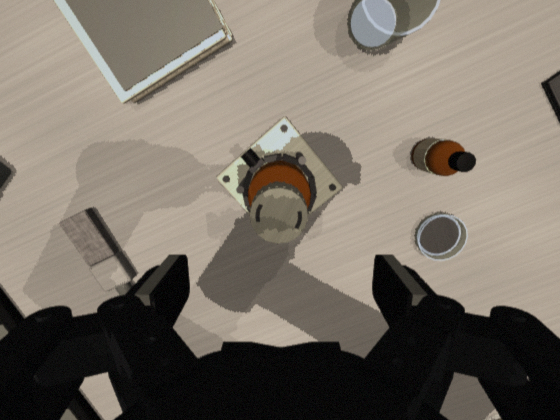

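The wrist view shows the cap's top at about (279,214), close to the predicted (282,214), and the fingers are clear. I'll refine the centre with a circle fit.

```bash
python3 - <<'E'
from h import *
s=arm.read_state();c=cam("wrist",s)
im=cv2.imread("pics/w1.png");x0,y0,k=225,160,4
g=cv2.resize(im[y0:y0+110,x0:x0+110],None,fx=k,fy=k,interpolation=cv2.INTER_CUBIC)
gg=cv2.GaussianBlur(cv2.cvtColor(g,6),(9,9),0)
H=cv2.HoughCircles(gg,cv2.HOUGH_GRADIENT,1,8,param1=80,param2=15,minRadius=105,maxRadius=138)[0][:5]
Rt=R.from_quat(s['ee_rot']).as_matrix()
for h in H:
    u=(h[0]/k+x0,h[1]/k+y0);p=plane(c,u,151.5);print(u,h[2]/k,p,Rt.T@(p-s['position']))
for h in H[:2]: cv2.circle(g,(int(h[0]),int(h[1])),int(h[2]),(0,0,255) if h is H[0] else (0,255,0),1)
cv2.imwrite("pics/c1.png",g)
print([proj(c,(578+dx,165,151.5)) for dx in(0,22.5)])
E
```

```text
(np.float32(278.875), np.float32(215.625)) 27.725 [577.7436535  166.04560278 151.5       ] [-0.33938392 -0.79109931 79.98803006]
(np.float32(276.375), np.float32(217.875)) 31.475 [576.89551105 168.51157515 151.5       ] [-2.12141611 -2.69497076 79.98834681]
(np.float32(281.125), np.float32(216.375)) 30.925 [576.50302744 164.73154324 151.5       ] [-0.93450436  0.91528194 79.98759585]
(np.float32(274.125), np.float32(216.375)) 27.775 [578.67860036 169.57846535 151.5       ] [-0.93018805 -4.39750936 79.988821  ]
[array([279.99391452, 214.78753818]), array([267.53826227, 188.18880398])]
```

View pics/c1.png

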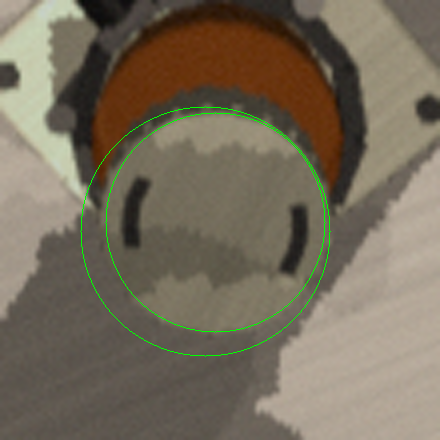

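The smaller circle, centred at (278.9,215.6), follows the rim of the cap's top. The cap is therefore about (-0.3,-0.8) mm off the tool axis. I'll descend beside it with the fingers partly closed.

Emit:
{"api": "drive_tool", "payload": {
  "targets": [
    [-0.6, -0.3, -0.8, 15, 0],
    [-0.6, -0.3, -0.8, 30, 0],
    [-0.6, -0.3, -0.8, 45, 0],
    [-0.6, -0.3, -0.8, 60, 0],
    [-0.6, -0.3, -0.8, 72, 0],
    [-0.6, -0.3, -0.8, 84, 0],
    [-0.6, -0.3, -0.8, 94, 0],
    [-0.6, -0.3, -0.8, 104, 0],
    [-0.6, -0.3, -0.8, 110, 0],
    [-0.6, -0.3, -0.8, 113, 0],
    [-0.6, -0.3, -0.8, 113, 0],
    [-0.6, -0.3, -0.8, 113, 0]
  ]
}}

```text
clock: 3.0
position: [578.6, 165.1, 118.7]
ee_rot: [0.978, -0.21, 0.0, -0.0]
contact_force: [-0.4, -0.0, -0.4]
gripper_width: 68.3
grasp_force: 0.0
```

Emit:
{"api": "drive_tool", "payload": {
  "targets": [
    [-0.1, 0, 0, 0, 0],
    [-0.1, 0, 0, 0, 0],
    [-0.1, 0, 0, 0, 0],
    [-0.1, 0, 0, 0, 0],
    [-0.1, 0, 0, 0, 0],
    [-0.1, 0, 0, 0, 0]
  ]
}}

```text
clock: 3.6
position: [579.0, 165.5, 118.8]
ee_rot: [0.978, -0.21, 0.001, -0.001]
contact_force: [0.9, 2.7, 2.5]
gripper_width: 47.1
grasp_force: 1.3
```

```bash
python3 - <<'E'
from h import *
s=arm.read_state();im=arm.get_image("wrist");cv2.imwrite("pics/w2.png",im)
Rt=R.from_quat(s['ee_rot']).as_matrix()
print(s['position'],Rt.T@s['contact_force'],s['wrist_torque'],s['gripper_width'],s['grasp_force'])
E
```

```text
[578.95153242 165.51851532 118.84135047] [-0.25665673 -2.82007299 -2.47645121] [ 0.61728729 -0.31396337 -0.07674668] 47.10357420411587 1.269490935956128
```

View pics/w2.png

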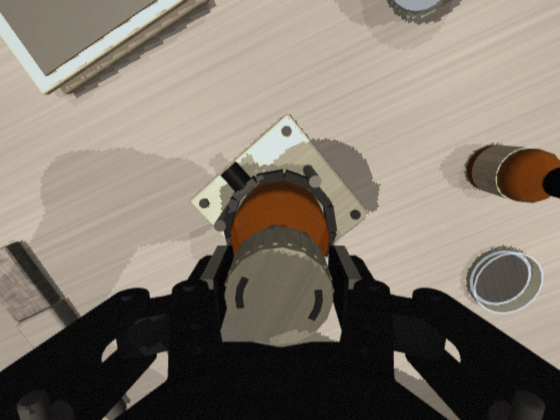

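The wrist view shows the cap between the pads. The left pad (about x=225) is touching and the right pad (about x=335) has a gap, which matches the -y force. I'll shift -y by 1 mm, then close in small steps.

Emit:
{"api": "drive_tool", "payload": {
  "targets": [
    [-0.1, 0, -1, 0, 0],
    [-0.1, 0, -1, 0, 0],
    [-0.1, 0, -1, 0, 0]
  ]
}}

```text
clock: 3.95
position: [578.4, 165.8, 118.0]
ee_rot: [0.978, -0.21, -0.0, 0.0]
contact_force: [1.1, 1.0, 0.9]
gripper_width: 46.9
grasp_force: 0.7
```

Emit:
{"api": "drive_tool", "payload": {
  "targets": [
    [-0.06, 0, 0, 0, 0],
    [-0.06, 0, 0, 0, 0],
    [-0.06, 0, 0, 0, 0]
  ]
}}

```text
clock: 4.25
position: [578.7, 166.1, 118.3]
ee_rot: [0.978, -0.21, 0.0, -0.0]
contact_force: [0.8, 2.4, 0.9]
gripper_width: 45.5
grasp_force: 4.2
```

```bash
cat > st.py <<'E'
from h import *
s=arm.read_state();Rt=R.from_quat(s['ee_rot']).as_matrix()
print(s['clock'],s['position'].round(2),'F',(Rt.T@s['contact_force']).round(2),'M',s['wrist_torque'].round(3),s['gripper_width'].round(2),s['grasp_force'].round(1),'j6',s['joints'][5].round(3))
E
python3 st.py
```

```text
Traceback (most recent call last):
  File "st.py", line 3, in <module>
    print(s['clock'],s['position'].round(2),'F',(Rt.T@s['contact_force']).round(2),'M',s['wrist_torque'].round(3),s['gripper_width'].round(2),s['grasp_force'].round(1),'j6',s['joints'][5].round(3))
                                                                                                                  ^^^^^^^^^^^^^^^^^^^^^^^^
AttributeError: 'float' object has no attribute 'round'
```

Emit:
{"api": "drive_tool", "payload": {
  "targets": [
    [-0.06, 0, -0.7, 0, 0],
    [-0.06, 0, -0.7, 0, 0],
    [0, 0, -0.7, 0, 0],
    [0, 0, -0.7, 0, 0],
    [0.2, 0, -0.7, 0, 0],
    [0.2, 0, -0.7, 0, 0],
    [0.2, 0, -0.7, 0, 0]
  ]
}}

```text
clock: 4.95
position: [578.8, 166.2, 118.3]
ee_rot: [0.978, -0.21, -0.0, 0.0]
contact_force: [-1.1, -1.0, 1.5]
gripper_width: 44.1
grasp_force: 60.6
```

```bash
sed -i "s/s\['gripper_width'\].round(2),s\['grasp_force'\].round(1)/round(s['gripper_width'],2),round(s['grasp_force'],1)/" st.py; python3 st.py
```

```text
4.95 [578.75 166.22 118.25] F [-0.58  1.37 -1.51] M [-0.253  0.167  0.03 ] 44.08 60.6 j6 0.599
```

Centred, with a 60 N grip. Now I'll press gradually.

Emit:
{"api": "drive_tool", "payload": {
  "targets": [
    [0.2, 0, 0, 1, 0],
    [0.2, 0, 0, 2, 0],
    [0.2, 0, 0, 3, 0],
    [0.2, 0, 0, 4, 0],
    [0.2, 0, 0, 4, 0],
    [0.2, 0, 0, 4, 0]
  ]
}}

```text
clock: 5.55
position: [578.8, 166.2, 115.1]
ee_rot: [0.978, -0.21, -0.0, 0.0]
contact_force: [-3.7, -1.2, 6.9]
gripper_width: 43.8
grasp_force: 61.0
```

```bash
python3 st.py
```

```text
5.55 [578.79 166.24 115.11] F [-2.88  2.66 -6.87] M [-0.446  0.833  0.021] 43.81 61.0 j6 0.599
```

Emit:
{"api": "drive_tool", "payload": {
  "targets": [
    [0.2, 0, 0, 1, 0],
    [0.2, 0, 0, 2, 0],
    [0.2, 0, 0, 3, 0],
    [0.2, 0, 0, 3, 0],
    [0.2, 0, 0, 3, 0]
  ]
}}

```text
clock: 6.05
position: [578.9, 166.2, 113.3]
ee_rot: [0.978, -0.21, 0.0, 0.0]
contact_force: [-5.3, -1.7, 12.7]
gripper_width: 43.7
grasp_force: 61.5
```

```bash
python3 st.py
```

```text
6.05 [578.87 166.23 113.33] F [ -4.17   3.72 -12.69] M [-0.53   1.446  0.021] 43.73 61.5 j6 0.599
```

Emit:
{"api": "drive_tool", "payload": {
  "targets": [
    [0.2, -0.4, 0.4, 0.2, 0],
    [0.2, -0.8, 0.7, 0.3, 0],
    [0.2, -0.8, 0.7, 0.3, -4],
    [0.2, -0.8, 0.7, 0.3, -8],
    [0.2, -0.8, 0.7, 0.3, -12],
    [0.2, -0.8, 0.7, 0.3, -12]
  ]
}}

```text
clock: 6.65
position: [579.4, 166.7, 113.2]
ee_rot: [0.994, -0.105, 0.002, -0.001]
contact_force: [-1.5, 0.0, 9.6]
gripper_width: 43.9
grasp_force: 61.3
```

```bash
python3 st.py
```

```text
6.65 [579.42 166.74 113.17] F [-1.45  0.25 -9.58] M [-0.146  0.43   0.033] 43.89 61.3 j6 0.81
```

Emit:
{"api": "drive_tool", "payload": {
  "targets": [
    [0.2, 0, 0, 0.5, 0],
    [0.2, 0, 0, 0.9, -3],
    [0.2, 0, 0, 0.9, -6],
    [0.2, 0, 0, 0.9, -9],
    [0.2, 0, 0, 0.9, -12],
    [0.2, 0, 0, 0.9, -12]
  ]
}}

```text
clock: 7.25
position: [579.6, 167.1, 112.4]
ee_rot: [1.0, -0.001, 0.002, -0.001]
contact_force: [-1.3, -0.5, 11.2]
gripper_width: 44.0
grasp_force: 61.3
```

```bash
python3 st.py
```

```text
7.25 [579.58 167.06 112.4 ] F [ -1.25   0.5  -11.17] M [ 0.025  0.531 -0.058] 43.95 61.3 j6 1.019
```

Emit:
{"api": "drive_tool", "payload": {
  "targets": [
    [0.2, 0, 0, 0.5, -3],
    [0.2, 0, 0, 0.5, -6],
    [0.2, 0, 0, 0.5, -9],
    [0.2, 0, 0, 0.5, -12],
    [0.2, 0, 0, 0.5, -12]
  ]
}}

```text
clock: 7.75
position: [579.7, 167.3, 112.1]
ee_rot: [0.995, 0.104, 0.003, -0.001]
contact_force: [-2.1, 0.6, 10.8]
gripper_width: 43.9
grasp_force: 61.4
```

```bash
python3 st.py
```

```text
7.75 [579.7  167.27 112.12] F [ -1.89  -1.04 -10.78] M [ 0.121  0.592 -0.02 ] 43.89 61.4 j6 1.228
```

Emit:
{"api": "drive_tool", "payload": {
  "targets": [
    [0.2, 0, 0, 0.5, -3],
    [0.2, 0, 0, 0.7, -6],
    [0.2, 0, 0, 0.7, -9],
    [0.2, 0, 0, 0.7, -12],
    [0.2, 0, 0, 0.7, -12]
  ]
}}

```text
clock: 8.25
position: [579.8, 167.5, 111.7]
ee_rot: [0.978, 0.207, 0.003, -0.001]
contact_force: [-1.7, 1.6, 11.9]
gripper_width: 44.4
grasp_force: 61.5
```

```bash
python3 st.py
```

```text
8.25 [579.84 167.51 111.74] F [ -0.8   -2.18 -11.91] M [ 0.266  0.726 -0.071] 44.36 61.5 j6 1.437
```

Emit:
{"api": "drive_tool", "payload": {
  "targets": [
    [0.2, 0, -0.3, 0, -3],
    [0.2, 0, -0.3, 0, -6],
    [0.2, 0, -0.3, 0, -8],
    [0.2, 0, -0.3, 0, -8]
  ]
}}

```text
clock: 8.65
position: [580.0, 167.8, 111.8]
ee_rot: [0.962, 0.275, 0.003, -0.0]
contact_force: [-1.7, 1.4, 11.7]
gripper_width: 44.0
grasp_force: 61.5
```

```bash
python3 st.py
```

```text
8.65 [580.03 167.84 111.81] F [ -0.64  -2.03 -11.68] M [ 0.193  0.509 -0.013] 44.04 61.5 j6 1.576
```

Emit:
{"api": "drive_tool", "payload": {
  "targets": [
    [0.2, 0, -0.2, 0.2, -3],
    [0.2, 0, -0.2, 0.2, -6],
    [0.2, 0, -0.2, 0.2, -8],
    [0.2, 0, -0.2, 0.2, -8]
  ]
}}

```text
clock: 9.05
position: [579.8, 168.1, 111.7]
ee_rot: [0.94, 0.341, 0.003, -0.0]
contact_force: [-1.7, 1.0, 11.4]
gripper_width: 44.0
grasp_force: 61.5
```

```bash
python3 st.py
```

```text
9.05 [579.83 168.13 111.66] F [ -0.6   -1.81 -11.43] M [ 0.345  0.673 -0.042] 44.0 61.5 j6 1.715
```

Emit:
{"api": "drive_tool", "payload": {
  "targets": [
    [0.2, 0, -0.2, 0.2, -2],
    [0.2, 0, -0.2, 0.2, -4],
    [0.2, 0, -0.2, 0.2, -6],
    [0.2, 0, -0.2, 0.2, -6]
  ]
}}

```text
clock: 9.45
position: [579.5, 168.1, 111.5]
ee_rot: [0.921, 0.39, 0.003, 0.0]
contact_force: [-2.9, 0.8, 12.3]
gripper_width: 44.0
grasp_force: 61.6
```

```bash
python3 st.py
```

```text
9.45 [579.5  168.09 111.5 ] F [ -1.38  -2.65 -12.27] M [ 0.2    0.778 -0.008] 44.02 61.6 j6 1.82
```

Emit:
{"api": "drive_tool", "payload": {
  "targets": [
    [0.2, 0, -0.2, 0, -2],
    [0.2, 0, -0.2, 0, -4],
    [0.2, 0, -0.2, 0, -6],
    [0.2, 0, -0.2, 0, -6]
  ]
}}

```text
clock: 9.85
position: [579.3, 168.0, 111.4]
ee_rot: [0.899, 0.437, 0.003, 0.0]
contact_force: [-2.0, 0.1, 13.1]
gripper_width: 44.1
grasp_force: 61.6
```

```bash
python3 st.py
```

```text
9.85 [579.28 168.01 111.44] F [ -1.06  -1.59 -13.09] M [ 0.061  0.815 -0.06 ] 44.07 61.6 j6 1.924
```

Emit:
{"api": "drive_tool", "payload": {
  "targets": [
    [0.2, 0, -0.2, 0, -2],
    [0.2, 0, -0.2, 0, -4],
    [0.2, 0, -0.2, 0, -5],
    [0.2, 0, -0.2, 0, -5]
  ]
}}

```text
clock: 10.25
position: [579.1, 168.0, 111.5]
ee_rot: [0.88, 0.476, 0.003, 0.0]
contact_force: [-2.6, -0.9, 12.1]
gripper_width: 44.3
grasp_force: 61.7
```

```bash
python3 st.py
```

```text
10.25 [579.06 167.99 111.48] F [ -2.14  -1.66 -12.07] M [-0.021  0.904 -0.191] 44.3 61.7 j6 2.01
```

Emit:
{"api": "drive_tool", "payload": {
  "targets": [
    [0.2, 0, 0, 0, -1],
    [0.2, 0, 0, 0, -1]
  ]
}}

```text
clock: 10.45
position: [579.0, 168.0, 111.5]
ee_rot: [0.875, 0.483, 0.003, 0.0]
contact_force: [-2.9, 0.0, 12.6]
gripper_width: 44.0
grasp_force: 61.7
```

```bash
python3 st.py
```

```text
10.45 [578.98 167.98 111.51] F [ -1.47  -2.43 -12.64] M [-0.03   0.944 -0.234] 44.05 61.7 j6 2.028
```

The torque rose sharply to about 0.2 N m, so this is the stop. I'll back off slightly and lift gently, watching the force.

Emit:
{"api": "drive_tool", "payload": {
  "targets": [
    [0.2, 0, 0, 0, 1],
    [0.2, 0, 0, -2, 1],
    [0.2, 0, 0, -4, 1],
    [0.2, 0, 0, -6, 1],
    [0.2, 0, 0, -8, 1],
    [0.2, 0, 0, -10, 1],
    [0.2, 0, 0, -11, 1],
    [0.2, 0, 0, -11, 1]
  ]
}}

```text
clock: 11.25
position: [578.0, 167.6, 119.5]
ee_rot: [0.88, 0.476, 0.001, -0.0]
contact_force: [2.9, 1.0, 1.8]
gripper_width: 44.1
grasp_force: 60.8
```

```bash
python3 st.py
```

```text
11.25 [578.02 167.62 119.54] F [ 2.49  1.89 -1.77] M [ 0.369 -0.733  0.014] 44.13 60.8 j6 2.011
```

Emit:
{"api": "drive_tool", "payload": {
  "targets": [
    [0.2, 0, 0, -1, 0],
    [0.2, 0, 0, -2, 0],
    [0.2, 0, 0, -3, 0],
    [0.2, 0, 0, -4, 0],
    [0.2, 0, 0, -4, 0]
  ]
}}

```text
clock: 11.75
position: [577.7, 167.5, 122.9]
ee_rot: [0.88, 0.475, 0.0, -0.0]
contact_force: [4.6, 1.1, -3.0]
gripper_width: 44.2
grasp_force: 61.4
```

```bash
python3 st.py
```

```text
11.75 [577.7  167.48 122.89] F [3.41 3.23 2.97] M [ 0.574 -1.398 -0.01 ] 44.22 61.4 j6 2.011
```

Emit:
{"api": "drive_tool", "payload": {
  "targets": [
    [0.2, 0.6, 0.6, 0, 0],
    [0.2, 0.6, 0.6, -1, 0],
    [0.2, 0.6, 0.6, -2, 0],
    [0.2, 0.6, 0.6, -3, 0],
    [0.2, 0.6, 0.6, -3, 0]
  ]
}}

```text
clock: 12.25
position: [577.1, 166.7, 126.5]
ee_rot: [0.88, 0.475, -0.001, -0.0]
contact_force: [-0.8, 0.1, 0.3]
gripper_width: 44.2
grasp_force: 61.6
```

```bash
python3 st.py
```

```text
12.25 [577.07 166.67 126.51] F [-0.38 -0.75 -0.26] M [ 0.11  -0.073  0.023] 44.19 61.6 j6 2.011
```

Free. Now I'll lift it well clear.

Emit:
{"api": "drive_tool", "payload": {
  "targets": [
    [0.2, 0, 0, -4, 0],
    [0.2, 0, 0, -10, 0],
    [0.2, 0, 0, -18, 0],
    [0.2, 0, 0, -28, 0],
    [0.2, 0, 0, -40, 0],
    [0.2, 0, 0, -52, 0],
    [0.2, 0, 0, -65, 0],
    [0.2, 0, 0, -75, 0],
    [0.2, 0, 0, -80, 0],
    [0.2, 0, 0, -80, 0],
    [0.2, 0, 0, -80, 0]
  ]
}}

```text
clock: 13.35
position: [577.8, 167.2, 206.1]
ee_rot: [0.88, 0.475, -0.0, -0.0]
contact_force: [1.2, 0.3, -1.6]
gripper_width: 44.0
grasp_force: 61.6
```

```bash
python3 st.py; python3 - <<'E'
from h import *
s=arm.read_state();im=arm.get_image("wrist");b=arm.get_image("scene")
cv2.imwrite("pics/w3.png",np.hstack([im[:, 100:460],b[60:420,200:420].repeat(1,0) if 0 else cv2.resize(b[140:300,280:440],(420,420))]))
Rt=R.from_quat(s['ee_rot']).as_matrix();t=np.array([499,-246,s['position'][2]]);print(Rt.T@(t-s['position']))
E
```

```text
13.35 [577.82 167.21 206.08] F [0.91 0.78 1.63] M [-0.021  0.021 -0.036] 43.95 61.6 j6 2.011
[-3.88829710e+02  1.60525985e+02  1.62734417e-01]
```

View pics/w3.png

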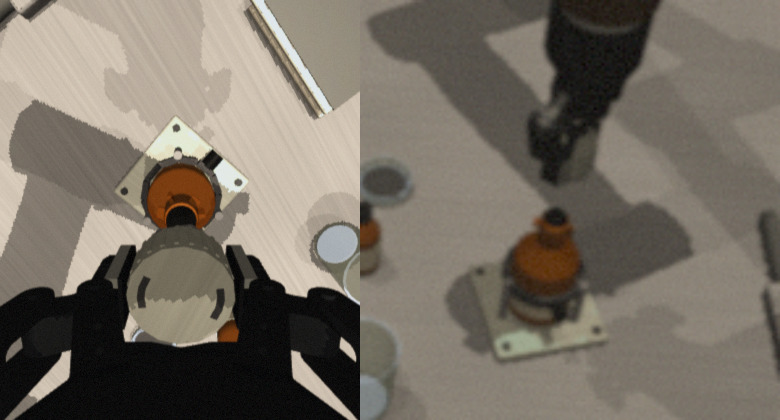

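The view shows the cap held between the pads and the bare neck below it. I'll carry it to the tray, rolling back on the way.

Emit:
{"api": "drive_tool", "payload": {
  "targets": [
    [0.2, -20, 8, 0, 6],
    [0.2, -55, 23, 0, 12],
    [0.2, -95, 39, 0, 18],
    [0.2, -135, 56, 0, 24],
    [0.2, -175, 72, 0, 30],
    [0.2, -215, 89, 0, 36],
    [0.2, -255, 105, 0, 42],
    [0.2, -295, 122, 0, 48],
    [0.2, -330, 136, 0, 54],
    [0.2, -360, 149, 0, 60],
    [0.2, -380, 157, 0, 66],
    [0.2, -389, 160, 0, 70]
  ]
}}

```text
clock: 14.65
position: [498.0, -247.7, 205.8]
ee_rot: [0.993, -0.118, -0.001, 0.0]
contact_force: [0.2, 0.1, -0.6]
gripper_width: 43.7
grasp_force: 61.6
```

Emit:
{"api": "drive_tool", "payload": {
  "targets": [
    [0.2, 0, 0, 20, 0],
    [0.2, 0, 0, 50, 0],
    [0.2, 0, 0, 85, 0],
    [0.2, 0, 0, 120, 0],
    [0.2, 0, 0, 145, 0],
    [0.2, 0, 0, 160, 0],
    [0.2, 0, 0, 170, 0],
    [0.2, 0, 0, 170, 0],
    [0.2, 0, 0, 170, 0]
  ]
}}

```text
clock: 15.55
position: [499.4, -245.9, 36.9]
ee_rot: [0.993, -0.115, 0.0, 0.0]
contact_force: [0.2, 0.5, -0.6]
gripper_width: 44.4
grasp_force: 61.6
```

```bash
python3 st.py; python3 - <<'E'
from h import *
im=arm.get_image("wrist");b=arm.get_image("scene")
cv2.imwrite("pics/w4.png",np.hstack([im[:,100:460],cv2.resize(b[150:290,120:260],(420,420))]))
E
```

```text
15.55 [ 499.38 -245.95   36.93] F [ 0.07 -0.54  0.58] M [-0.01  -0.018  0.037] 44.38 61.6 j6 1.506
```

View pics/w4.png

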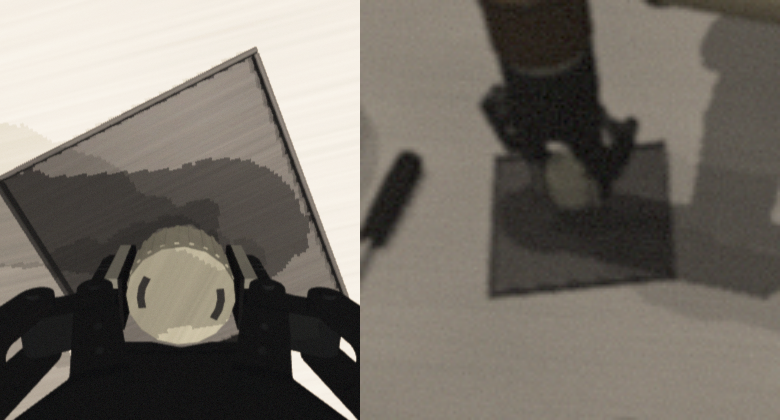

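The cap is over the middle of the tray (scene view) and well inside the lip. I'll lower to just above the floor, then feel for contact.

Emit:
{"api": "drive_tool", "payload": {
  "targets": [
    [0.2, 0, 0, 10, 0],
    [0.2, 0, 0, 20, 0],
    [0.2, 0, 0, 27, 0],
    [0.2, 0, 0, 30, 0],
    [0.2, 0, 0, 32, 0],
    [0.2, 0, 0, 32, 0],
    [0.2, 0, 0, 32, 0]
  ]
}}

```text
clock: 16.35
position: [499.1, -245.8, 4.7]
ee_rot: [0.993, -0.115, 0.0, 0.0]
contact_force: [-0.1, 0.4, -0.3]
gripper_width: 44.0
grasp_force: 61.6
```

```bash
python3 st.py
```

```text
16.35 [ 499.06 -245.84    4.66] F [-0.19 -0.34  0.29] M [0.052 0.039 0.048] 43.96 61.6 j6 1.506
```

Emit:
{"api": "drive_tool", "payload": {
  "targets": [
    [0.2, 0, 0, 1, 0],
    [0.2, 0, 0, 2, 0],
    [0.2, 0, 0, 2, 0],
    [0.2, 0, 0, 2, 0]
  ]
}}

```text
clock: 16.75
position: [498.9, -245.8, 2.6]
ee_rot: [0.993, -0.115, 0.0, 0.0]
contact_force: [0.4, 1.4, -1.4]
gripper_width: 44.1
grasp_force: 61.6
```

```bash
python3 st.py
```

```text
16.75 [ 498.86 -245.79    2.57] F [ 0.08 -1.47  1.37] M [-0.022 -0.026  0.018] 44.08 61.6 j6 1.506
```

Emit:
{"api": "drive_tool", "payload": {
  "targets": [
    [0.2, 0, 0, 0.5, 0],
    [0.2, 0, 0, 1, 0],
    [0.2, 0, 0, 1.5, 0],
    [0.2, 0, 0, 1.5, 0],
    [0.2, 0, 0, 1.5, 0]
  ]
}}

```text
clock: 17.25
position: [498.9, -245.8, 1.3]
ee_rot: [0.993, -0.115, 0.0, 0.0]
contact_force: [-0.8, 0.6, 2.1]
gripper_width: 44.4
grasp_force: 61.8
```

```bash
python3 st.py
```

```text
17.25 [ 498.92 -245.8     1.28] F [-0.93 -0.39 -2.06] M [0.178 0.186 0.028] 44.39 61.8 j6 1.506
```

Emit:
{"api": "drive_tool", "payload": {
  "targets": [
    [0.2, 0, 0, 0.5, 0],
    [0.2, 0, 0, 1, 0],
    [0.2, 0, 0, 1, 0],
    [0.2, 0, 0, 1, 0]
  ]
}}

```text
clock: 17.65
position: [498.9, -245.8, 1.1]
ee_rot: [0.993, -0.115, 0.0, 0.0]
contact_force: [-2.6, 1.7, 8.6]
gripper_width: 44.1
grasp_force: 65.2
```

```bash
python3 st.py
```

```text
17.65 [ 498.94 -245.8     1.13] F [-2.94 -1.06 -8.58] M [ 0.541  0.717 -0.002] 44.08 65.2 j6 1.506
```

Contact is at the predicted height (TCP about 1.3), but I want to be sure it's the cap and not the fingertips. I'll check by image whether the cap slid between the fingers while I was pressing.

```bash
python3 - <<'E'
from h import *
now=arm.get_image("wrist");cv2.imwrite("pics/w5.png",now)
ref=cv2.imread("pics/w2.png");w3=cv2.imread("pics/w3.png");w4=cv2.imread("pics/w4.png")
def pad(w):
    o=np.zeros_like(ref);o[:,100:460]=w[:,:360];return o
def marks(im):
    # dark arcs on the cap's top
    g=cv2.cvtColor(im,6)[262:330,226:332];bl=cv2.morphologyEx(cv2.GaussianBlur(g,(3,3),0),cv2.MORPH_BLACKHAT,np.ones((15,15)))
    m=((bl>0.5*bl.max())*255).astype(np.uint8);n,l,st,ce=cv2.connectedComponentsWithStats(m)
    return [(st[i,4],(ce[i]+[226,262]).round(1).tolist()) for i in range(1,n) if st[i,4]>40]
for n,i in(("closed",ref),("lifted",pad(w3)),("tray",pad(w4)),("now",now)):print(n,marks(i))
E
python3 st.py
```

```text
closed [(np.int32(148), [240.2, 292.2]), (np.int32(154), [316.5, 304.7])]
lifted [(np.int32(83), [316.6, 311.7])]
tray [(np.int32(86), [227.5, 271.6]), (np.int32(189), [242.0, 291.7]), (np.int32(195), [318.6, 303.7]), (np.int32(44), [226.7, 309.9])]
now [(np.int32(84), [227.4, 271.6]), (np.int32(187), [242.0, 291.9]), (np.int32(189), [318.5, 304.0]), (np.int32(49), [226.9, 310.4]), (np.int32(78), [327.5, 325.2])]
17.7 [ 498.97 -245.81    1.14] F [-2.52 -0.48 -7.81] M [ 0.569  0.739 -0.037] 43.96 65.2 j6 1.506
```

View pics/w5.png

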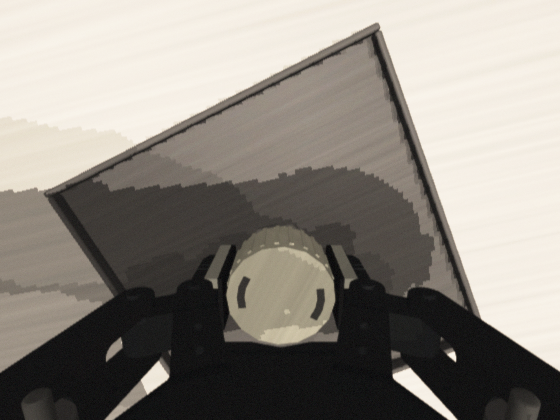

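The spacing of the cap's marks is unchanged (77.3 px then, 77.5 px now), so it didn't slip. The rim reaches the floor at TCP about 1.4, so the cap is down. I'll ease the press and open.

Emit:
{"api": "drive_tool", "payload": {
  "targets": [
    [0.2, 0, 0, -0.6, 0],
    [0.2, 0, 0, -0.6, 0],
    [0.0, 0, 0, -0.6, 0],
    [-0.1, 0, 0, -0.6, 0],
    [-0.2, 0, 0, -0.6, 0],
    [-0.3, 0, 0, -0.6, 0],
    [-0.4, 0, 0, -0.6, 0],
    [-0.4, 0, 0, -0.6, 0],
    [-0.4, 0, 0, -0.6, 0]
  ]
}}

```text
clock: 18.6
position: [498.9, -245.8, 0.5]
ee_rot: [0.993, -0.115, -0.0, -0.0]
contact_force: [-0.3, -0.7, -0.5]
gripper_width: 59.6
grasp_force: 0.0
```

```bash
python3 st.py
```

```text
18.6 [ 498.88 -245.76    0.5 ] F [-0.09  0.74  0.53] M [-0.015  0.11  -0.031] 59.6 0.0 j6 1.506
```

Emit:
{"api": "drive_tool", "payload": {
  "targets": [
    [-0.4, 0, 0, -10, 0],
    [-0.4, 0, 0, -25, 0],
    [-0.4, 0, 0, -45, 0],
    [-0.4, 0, 0, -70, 0],
    [-0.4, 0, 0, -100, 0],
    [-0.4, 0, 0, -130, 0],
    [-0.4, 0, 0, -150, 0],
    [-0.4, 0, 0, -150, 0],
    [-0.4, 0, 0, -150, 0]
  ]
}}

```text
clock: 19.5
position: [498.7, -245.6, 151.1]
ee_rot: [0.993, -0.115, 0.001, -0.0]
contact_force: [-0.2, 0.0, -0.9]
gripper_width: 60.0
grasp_force: 0.0
```

```bash
python3 st.py; python3 - <<'E'
from h import *
im=arm.get_image("wrist");b=arm.get_image("scene")
cv2.imwrite("pics/w6.png",np.hstack([im[:,100:460],cv2.resize(b[150:290,120:260],(420,420))]))
E
```

```text
19.5 [ 498.68 -245.63  151.13] F [-0.17  0.03  0.9 ] M [ 0.022 -0.01  -0.054] 60.03 0.0 j6 1.506
```

View pics/w6.png

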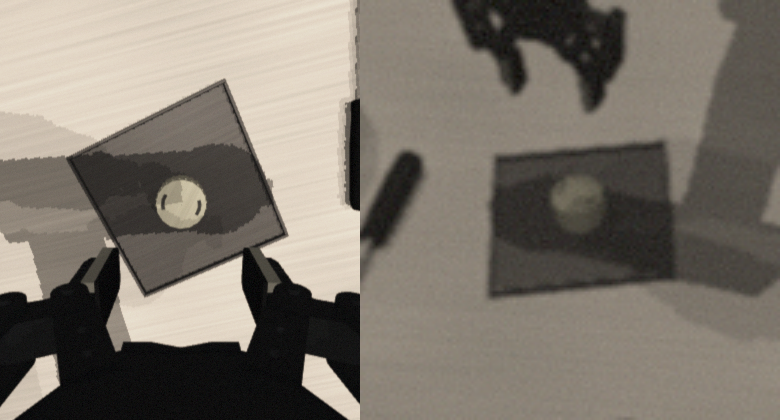

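The cap stands upright in the middle of the tray and the gripper is clear.

```bash
python3 -c "
from bench import arm
print(arm.job_done())"
```

```text
the job is handed in; nothing more can be done
None
```

I opened the bottle, set the cap down upright in the middle of the tray, let go of it and handed the job in; the hand-in call returned no verdict.

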